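# Put the microscope specimen away in its dry case

## Robot

A 6-joint arm with a two-finger parallel gripper is mounted at the origin on the work surface. World frame = base frame: x ahead of the robot, y to its left, z up, the work surface at z = 0. Lengths are in m, angles in rad, forces in N, time in s.
With the tool pointing down it reaches from about 0.3 to 0.875 m from the base axis. Payload 6.4 kg.
Tool frame: the origin (TCP) lies at the very end of the fingers, on their centre line; the grasp point (between the pads) lies 19 mm behind it; z points along the fingers, y is the line along which they close (so a half turn about z gives the same grasp; the last joint's range is limited). The gripper opens to 85 mm and grips with 20 to 120 N. Pads are 22 mm wide; open, the fingers measure 114 mm over their backs; the gripper's body (76 mm by 85 mm) begins 54 mm behind the grasp point. The pads swing forward as they close: fully open they stand 13 mm farther back than shut.
Start: joints at [-1.438, 0.181, 1.607, -0, 1.354, -0.206], TCP at [0.191, -0.542, 0.231] pointing down, gripper open.
Joint ranges: [-2.99, 2.99], [-0.89, 2.07], [0.3, 2.58], [-1.14, 4.28], [0, 2.63], [-3.12, 3.12]. Speed limits (rad/s): [2.57, 2.57, 3.01, 3.14, 3.14, 3.14].

## Interface

Orientations are given as a unit quaternion [w, x, y, z].
In Python, from bench import telemetry, camera, ctrl, spotter gives the robot as it stands.
- The arm moves only by the tool send_rows, never from a script. Its argument "series" is a list of rows, each a list of 3 entries, a list of its own where there are three numbers: the turn, a rotation vector about the world's x, y, z in degrees, then the shift along the world's x, y, z in mm, then the closure, from -1 (fully open) to 1 (shut), so that 0 is half open. In form: [[[rx, ry, rz], [dx, dy, dz], gripper], ...]. A call has 1 to 10 rows; each row is the pose to reach, as a shift and turn from the pose commanded when the call began; what a row does not reach only later rows make up. A row lasts 1/8 s, in which the tool goes at most 62.5 mm and 10.7 degrees, less where a joint would pass 70% of its speed; a pose out of reach is approached as far as the arm can. A call with a gripper value outside its range is refused whole. The fingers move at their own pace and stop on an object; the grip force is fixed at half the most. Time passes only in rows, so rows that repeat a pose let the fingers close. It gives the time, the measured TCP pose, the force, the opening and the grip force at its end, in the units of the state.
- telemetry.get_obs(): the state, without advancing time (a new reading comes with each control period).
- camera(name): name is "side" or "top" or "wrist"; returns a dict with "pixels" (420x560x3 uint8, red, green, blue), "camera_matrix" (3x3 intrinsics, pixels), "xyz" and "orientation" of the camera in the world. Camera axes: x right, y up, looking along -z (the intrinsics and any distortion apply to the point x, -y, -z); pixel columns grow to the right and rows downward; lengths in m; the calibration is good to about 2 mm. The wrist camera is an equidistant fisheye: a pixel r from the principal point sees the ray r / f radians off the axis. A picture is of the moment at which its call begins. There is no depth.
- ctrl.hand_in(): hands the job in; it is judged then, once.
Trained networks look in the newest picture that a camera, given by its name, has taken for a name from the list of things; names that differ only in an ending like _2 or _b are one class to them, and where a whole thing is asked for, a point or a joint stands for the part that bears it (a point fixed in the world has none). Each returns a list of dicts, best first, with "conf" (0 to 1); they miss things now and then, are a little off and sometimes report something else, mostly with a low value. They report only what shows in the picture. A call takes as long as a camera call. They do not tell look-alikes from the thing itself.
- spotter.boxes_of(thing, camera): "xyz" ([x, y, z] in m, in world coordinates, good to about 4 mm: the middle of the surface that is visible of it).
- spotter.landmark_of(thing, camera): "xyz" ([x, y, z] in m, in world coordinates, good to about 4 mm: a listed point, or the origin of a listed thing).
The state is a dict: "time_s": time; "q": joint angles; "dq": joint speeds; "joint_efforts": joint torques, N m; "eef_pos": TCP position; "eef_rot": TCP orientation; "wrist_force": force on the tool from outside, world axes, zero at the start; "torque": the same for the moment, N m; "opening": opening from 0.0 (shut) to 1.0 (fully open); "grasp_force": force on a finger pad.
Only numpy, scipy, OpenCV 4.12 (cv2) and the standard library are available. Lean on these libraries where they do the work, as an engineer would, in place of code of your own. Each camera call takes 0.05 s, during which the arm holds its last target. There are 200 camera calls.

## Task

The mounted specimen on the viewing stage has been examined: put it away. Slide the blue cover of the grey dry case open, lay the specimen plate flat and block side up on the floor of the open compartment, setting it down gently rather than dropping it, let go, then slide the cover back fully home over it. Leave the phone, the jar and the brush where they are.

Things in the scene. Friction and masses are not known exactly. Their poses are not given: they have to be found in the camera images.
- case: Grey dry case fixed to the bench, 111 (x) x 272 (y) x 51.5 mm high; origin at the centre of its underside, z up. Its -y half is an open-topped compartment (point well); its +y half is solid up to 40 mm, white with black slots: the cover parks over it when open. Aluminium guide rails along both long sides: inner edges 91 mm apart, top at 51.5 mm. y is the slide direction.
- well (a point): Centre of the compartment's floor, 6 mm above the bench; axes as the case. The compartment is 90 mm (x) by 120 mm (y) inside and 34 mm deep; 35 mm from its floor to the underside of the cover.
- cover (a joint): Slide of the blue cover along the case's y axis, in m: 0 = fully home over the compartment, grows as it opens towards the case's +y, 0.130 = fully open against the stop, compartment wholly clear. It starts closed or part open. About 1.5 N to move.
- cover_grip (a point): Middle of the top of the black grip bar on the cover, 71 mm above the bench; axes as the case. Bar 70 mm long (x), 14 mm thick (y), 25 mm high, at the middle of the cover, a flat blue plate 96 (x) x 132 (y) x 5 mm with its top 46 mm above the bench. With the cover home the bar is right above the compartment's centre.
- stage: Fixed black viewing stage with a dark grey rubber top, 160 (x) x 170 (y) x 24 mm; origin at the centre of its underside. The specimen lies on its top.
- specimen: Loose mounted specimen, about 0.18 kg: flat aluminium plate 80 (x) x 110 (y) x 6 mm with a yellow resin block 24 (x) x 60 (y) x 24 mm at the middle of its top to grip it by (30 mm high in all; reddish sherd in the block's top). Origin at the centre of the plate's underside, z up. It fits the compartment with its y along the case's y, either way round.
- phone: White phone with black screen lying flat, 150 (x) x 72 (y) x 9 mm, origin at the centre of its underside. To be left alone.
- jar: Amber jar with white cap, 56 mm diameter, 85 mm high, origin at the centre of its underside. To be left alone.
- brush: Brush 180 mm long lying along its x axis (wooden handle to -x, bristles to +x), origin on its underside near its middle. To be left alone.
Not all that is in view belongs to the job. There is more than one size of the specimen; the job needs the largest.

How it is judged:
By the outcome, as a careful person would: the job done as asked, in the order asked, and still so for the second after the job is handed in, with the robot touching nothing.
It also fails if it takes over 64 s, if anything falls off the work surface, if the arm or the gripper's body presses on something with over 40 N, if the wrist force passes 120 N, or if a joint passes its speed limit or range.

## Working session

There is one attempt and no reset: what is moved stays moved. The work goes in short steps, Python scripts to look and compute and a tool call to move; the robot and the scene stay as the last step left them, time stands still between calls to the robot, and variables do not carry over. Pictures are saved under pics/ and viewed, at most 10 in all, crops included, and the job is handed in when it is done.

Besides the shell and the picture viewer there is one more tool, called after ">>>" as name(argument=value, ...), one argument or row to a line, values as JSON. send_rows: Moves the arm, as the interface text tells. Its arguments: {"type":"object","properties":{"series":{"type":"array","items":{"type":"array"}}},"required":["series"]}

```bash
mkdir -p pics; python3 - <<'E'
from bench import telemetry,camera,ctrl,spotter
import cv2,numpy as np
ims=[]
for c in("top","side"):
    d=camera(c); cv2.imwrite(f"pics/{c}0.png",d["pixels"][...,::-1])
    K=np.array(d["camera_matrix"]);print(c,K.round(1).tolist(),d["xyz"],d["orientation"])
    for t in("case","well","cover_grip","stage","specimen","phone","jar","brush"):
        print(c,t,[(np.round(r["xyz"],3).tolist(),round(r["conf"],2)) for r in spotter.landmark_of(t,c)])
o=telemetry.get_obs();print(o["eef_pos"],o["eef_rot"],o["opening"],o["time_s"])
E
```

```text
top [[418.8, 0.0, 275.0], [0.0, 418.8, 206.1], [0.0, 0.0, 1.0]] [ 0.40128912 -0.02558504  0.96891097] [-0.69711586 -0.05686023  0.0507928   0.71289304]
top case [([0.494, 0.199, -0.001], 0.57)]
top well [([0.496, 0.132, 0.004], 0.81)]
top cover_grip [([0.498, 0.185, 0.069], 0.87)]
top stage []
top specimen [([0.315, -0.168, 0.002], 0.91), ([0.48, -0.038, 0.004], 0.68), ([0.49, -0.216, 0.021], 0.58)]
top phone [([0.75, 0.19, -0.004], 0.87)]
top jar [([0.763, 0.003, 0.004], 0.71)]
top brush [([0.733, -0.192, -0.002], 0.72)]
side [[436.9, 0.0, 277.5], [0.0, 436.9, 212.3], [0.0, 0.0, 1.0]] [0.44936519 0.65272058 0.55298106] [-0.05345935 -0.03613811  0.46021442  0.88545967]
side case [([0.494, 0.201, 0.002], 0.85)]
side well [([0.496, 0.13, 0.008], 0.76)]
side cover_grip [([0.496, 0.185, 0.074], 0.6)]
side stage [([0.487, -0.209, 0.001], 0.61)]
side specimen [([0.479, -0.033, -0.002], 0.97), ([0.489, -0.215, 0.027], 0.76), ([0.315, -0.163, 0.001], 0.67)]
side phone [([0.753, 0.186, -0.002], 0.55)]
side jar [([0.762, 0.002, 0.002], 0.58)]
side brush [([0.733, -0.189, -0.001], 0.94)]
[ 0.19111852 -0.54231892  0.23131862] [ 1.80818074e-05  9.85687603e-01  1.68582170e-01 -7.25625752e-06] 0.9981075447963897 0.9
```

View pics/top0.png

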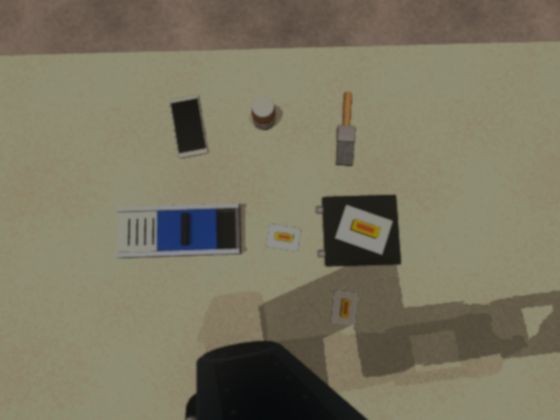

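View pics/side0.png

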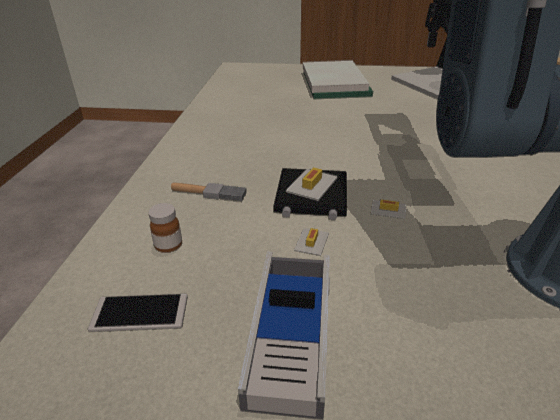

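The top view has three specimens: (365,228) on the black stage, (284,237) and (345,308) on the bench. The one on the stage is clearly the largest and is where the task says it lies, so I take that one. The case is at (180,230) with its cover part open. Next I confirm with a crop and measure the yaws.

```bash
cat >h.py <<'E'
from bench import telemetry,camera,ctrl,spotter
import cv2,numpy as np
from scipy.spatial.transform import Rotation as R
def unproj(d,uv,z):
    K=np.array(d["camera_matrix"]);uv=np.atleast_2d(uv).astype(float)
    q=d["orientation"];Rm=R.from_quat([q[1],q[2],q[3],q[0]])
    r=np.c_[(uv[:,0]-K[0,2])/K[0,0],-(uv[:,1]-K[1,2])/K[1,1],-np.ones(len(uv))]
    r=Rm.apply(r);p=np.array(d["xyz"]);return p+r*((z-p[2])/r[:,2])[:,None]
def proj(d,P):
    K=np.array(d["camera_matrix"]);q=d["orientation"]
    c=R.from_quat([q[1],q[2],q[3],q[0]]).inv().apply(np.atleast_2d(P)-d["xyz"])
    return np.c_[K[0,2]+K[0,0]*c[:,0]/-c[:,2],K[1,2]-K[1,1]*c[:,1]/-c[:,2]]
def rect(d,mask,z,roi):
    m=np.zeros_like(mask);u0,v0,u1,v1=roi;m[v0:v1,u0:u1]=mask[v0:v1,u0:u1]
    cs=max(cv2.findContours(m,cv2.RETR_EXTERNAL,cv2.CHAIN_APPROX_NONE)[0],key=cv2.contourArea)
    P=unproj(d,cs[:,0,:],z)
    (c,s,a)=cv2.minAreaRect((P[:,:2]*1000).astype(np.float32))
    if s[0]<s[1]: s=s[::-1];a+=90   # a = direction of long side
    return np.round(c,1),np.round(s,1),round((a+90)%180-90,1)
E
python3 - <<'E'
from h import *
d=camera("top");im=d["pixels"];hsv=cv2.cvtColor(im,cv2.COLOR_RGB2HSV)
sat=((hsv[...,1]>130)&(hsv[...,0]<35)&(hsv[...,2]>90)).astype(np.uint8)
g=((hsv[...,2]>70)).astype(np.uint8)
for n,roi,z in(("stage",(325,198,398,262),.054),("b1",(262,222,304,254),.02),("b2",(330,288,360,328),.02)):
    print(n,"yellow",rect(d,sat,z,roi))
print("plate",rect(d,g,.03,(325,198,398,262)))
blue=((hsv[...,0]>105)&(hsv[...,0]<130)&(hsv[...,1]>120)).astype(np.uint8)
print("cover",rect(d,blue,.046,(110,195,250,265)))
s=np.vstack([cv2.resize(im[190:330,255:405],None,fx=4,fy=4,interpolation=cv2.INTER_CUBIC)])
cv2.imwrite("pics/crop.png",s[...,::-1])
# rails: edges of case
g=(hsv[...,1]<50).astype(np.uint8)
print("case?",rect(d,g,.045,(105,195,255,265)))
E
```

```text
stage yellow (array([ 488.3, -215.3]), array([59.6, 24.9]), 69.0)
b1 yellow (array([476.8, -36.4]), array([39.1, 14.9]), 79.3)
b2 yellow (array([ 316.2, -168.6]), array([39.6, 15.9]), -7.9)
plate (array([ 489. , -216.7]), array([112.3,  82.6]), 69.1)
cover (array([495.8, 176.8]), array([129.5,  87.1]), -89.4)
case? (array([496.8, 195.5]), array([335.4, 153.8]), 88.8)
```

View pics/crop.png

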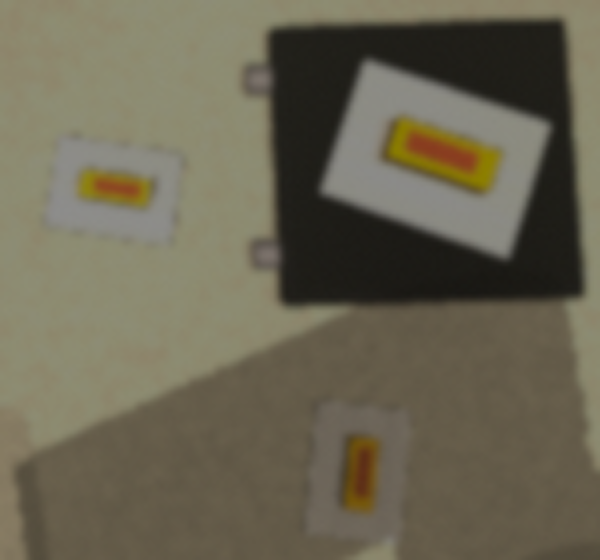

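The crop confirms it. The stage specimen has a block of about 60x25 mm and a plate of about 112x82 mm, while the two on the bench have 39x15 mm blocks. First move is above the cover grip.

>>> send_rows(
  series=[
    [[0, 0, -18.5], [306, 727, -60], 0],
    [[0, 0, -18.5], [306, 727, -60], 0],
    [[0, 0, -18.5], [306, 727, -60], 0],
    [[0, 0, -18.5], [306, 727, -60], 0],
    [[0, 0, -18.5], [306, 727, -60], 0],
    [[0, 0, -18.5], [306, 727, -60], 0],
    [[0, 0, -18.5], [306, 727, -60], 0],
    [[0, 0, -18.5], [306, 727, -60], 0],
    [[0, 0, -18.5], [306, 727, -60], 0],
    [[0, 0, -18.5], [306, 727, -60], 0],
  ],
)

```text
time_s: 2.2
eef_pos: [0.4337, 0.0341, 0.1843]
eef_rot: [0.0, 1.0, 0.008, 0.001]
wrist_force: [0.8, -1.2, 1.2]
opening: 0.5
grasp_force: 0.0
```

>>> send_rows(
  series=[
    [[0, 0, 0], [63, 151, -14], 0],
    [[0, 0, 0], [63, 151, -14], 0],
    [[0, 0, 0], [63, 151, -14], 0],
    [[0, 0, 0], [63, 151, -14], 0],
  ],
)

```text
time_s: 2.7
eef_pos: [0.4961, 0.1854, 0.1695]
eef_rot: [-0.0, 1.0, 0.01, -0.0]
wrist_force: [0.3, -0.9, 0.3]
opening: 0.504
grasp_force: 0.0
```

```bash
python3 - <<'E'
from h import *
o=telemetry.get_obs();q=o["eef_rot"];t=R.from_quat([q[1],q[2],q[3],q[0]]).as_matrix()
print(o["eef_pos"],o["time_s"],"yline",np.degrees(np.arctan2(t[1,1],t[0,1])),o["q"])
for c in("wrist","side"):
    d=camera(c);cv2.imwrite(f"pics/{c}1.png",d["pixels"][...,::-1])
    for t in("case","well","cover_grip"):
        print(c,t,[(np.round(r["xyz"],4).tolist(),round(r["conf"],2)) for r in spotter.landmark_of(t,c)])
E
```

```text
[0.49610758 0.18541724 0.16946634] 2.7 yline -88.87072422557928 [1.33172088e-01 1.45428273e-01 1.77949354e+00 3.44074541e-04
 1.21696680e+00 1.68413952e+00]
wrist case [([0.4955, 0.1993, 0.0009], 0.96)]
wrist well [([0.4969, 0.1807, 0.0706], 0.28)]
wrist cover_grip [([0.4975, 0.182, 0.0694], 0.86)]
side case [([0.4952, 0.2012, 0.0021], 0.76)]
side well [([0.4938, 0.1293, 0.0075], 0.89)]
side cover_grip [([0.4949, 0.1833, 0.0739], 0.68), ([0.4972, 0.1307, 0.0056], 0.41)]
```

View pics/wrist1.png

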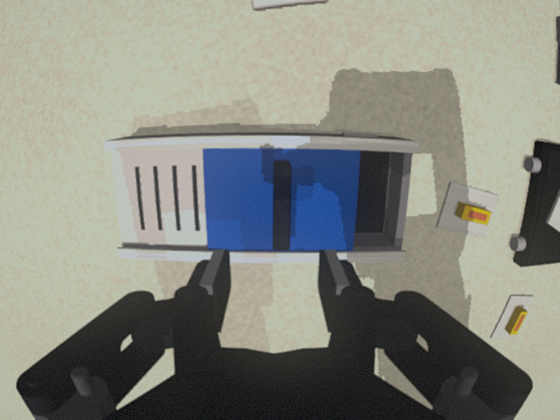

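The wrist view shows the grip bar at about (282,205), midway between the fingers at (215,270) and (335,270), and the cover part open. I descend, grip the bar and open.

>>> send_rows(
  series=[
    [[0, 0, 0], [0, -1, -60], 0],
    [[0, 0, 0], [0, -1, -100], 0],
    [[0, 0, 0], [0, -1, -117], 0],
    [[0, 0, 0], [0, -1, -117], 0],
    [[0, 0, 0], [0, -1, -117], 0.6],
    [[0, 0, 0], [0, -1, -117], 1],
    [[0, 0, 0], [0, -1, -117], 1],
    [[0, 0, 0], [0, -1, -117], 1],
    [[0, 0, 0], [0, -1, -117], 1],
    [[0, 0, 0], [0, -1, -117], 1],
  ],
)

```text
time_s: 4.35
eef_pos: [0.4975, 0.1822, 0.055]
eef_rot: [-0.0, 1.0, 0.008, 0.002]
wrist_force: [-0.4, -1.8, 7.4]
opening: 0.146
grasp_force: 59.5
```

>>> send_rows(
  series=[
    [[0, 0, 0], [0, 10, 3], 1],
    [[0, 0, 0], [0, 25, 3], 1],
    [[0, 0, 0], [-1, 42, 3], 1],
    [[0, 0, 0], [-1, 58, 3], 1],
    [[0, 0, 0], [-1, 68, 3], 1],
    [[0, 0, 0], [-1, 74, 3], 1],
    [[0, 0, 0], [-1, 76, 3], 1],
    [[0, 0, 0], [-1, 77, 3], 1],
  ],
)

```text
time_s: 5.35
eef_pos: [0.4965, 0.2588, 0.0552]
eef_rot: [0.0, 1.0, 0.008, 0.002]
wrist_force: [10.4, -1.0, -16.5]
opening: 0.146
grasp_force: 61.2
```

>>> send_rows(
  series=[
    [[0, 0, 0], [1, 1, -2], 1],
    [[0, 0, 0], [1, 2, -2], 1],
    [[0, 0, 0], [1, 3, -2], 1],
    [[0, 0, 0], [1, 3, -2], 1],
  ],
)

```text
time_s: 5.85
eef_pos: [0.4966, 0.2611, 0.055]
eef_rot: [0.001, 1.0, 0.008, 0.001]
wrist_force: [-0.2, -8.4, 5.9]
opening: 0.146
grasp_force: 64.3
```

>>> send_rows(
  series=[
    [[0, 0, 0], [0, -2, 0], 0],
    [[0, 0, 0], [0, -2, 0], 0],
    [[0, 0, 0], [0, -2, 0], 0],
    [[0, 0, 0], [0, -2, 50], 0],
    [[0, 0, 0], [0, -2, 110], 0],
    [[0, 0, 17], [-2, -60, 110], 0],
    [[0, 0, 34], [-4, -120, 110], 0],
    [[0, 0, 51], [-5, -180, 110], 0],
    [[0, 0, 68], [-6, -240, 110], 0],
    [[0, 0, 68], [-8, -300, 110], 0],
  ],
)

```text
time_s: 7.1
eef_pos: [0.4891, -0.015, 0.1641]
eef_rot: [0.0, 0.91, 0.414, 0.0]
wrist_force: [0.4, -0.5, 0.7]
opening: 0.503
grasp_force: 0.0
```

>>> send_rows(
  series=[
    [[0, 0, 25], [-1, -60, 0], 0],
    [[0, 0, 25], [-2, -120, 0], 0],
    [[0, 0, 25], [-2, -178, 0], 0],
    [[0, 0, 25], [-2, -178, 0], 0],
    [[0, 0, 25], [-2, -178, 0], 0],
  ],
)

```text
time_s: 7.72
eef_pos: [0.487, -0.1914, 0.1636]
eef_rot: [-0.001, 0.801, 0.598, 0.0]
wrist_force: [0.7, 0.3, -0.8]
opening: 0.499
grasp_force: 0.0
```

```bash
python3 - <<'E'
from h import *
o=telemetry.get_obs();q=o["eef_rot"];t=R.from_quat([q[1],q[2],q[3],q[0]]).as_matrix()
print(o["eef_pos"],o["time_s"],"yline",np.degrees(np.arctan2(t[1,1],t[0,1])),o["opening"],o["wrist_force"])
for c in("wrist","side","top"):
    d=camera(c);cv2.imwrite(f"pics/{c}2.png",d["pixels"][...,::-1])
    for t in("case","well","cover_grip","specimen"):
        print(c,t,[(np.round(r["xyz"],4).tolist(),round(r["conf"],2)) for r in spotter.landmark_of(t,c)])
E
```

```text
[ 0.48700304 -0.19139915  0.16358466] 7.725 yline -16.505954982483008 0.4986705163897326 [ 0.68713801  0.34311664 -0.84849515]
wrist case []
wrist well []
wrist cover_grip [([0.736, -0.1916, -0.0039], 0.72)]
wrist specimen [([0.3165, -0.1658, -0.0029], 0.87), ([0.4747, -0.0329, 0.0022], 0.66), ([0.4905, -0.2171, 0.025], 0.6)]
side case [([0.492, 0.2014, 0.002], 0.95)]
side well [([0.493, 0.1295, 0.0036], 0.89)]
side cover_grip [([0.4918, 0.2677, 0.0742], 0.6)]
side specimen [([0.4881, -0.2134, 0.027], 0.74), ([0.4834, -0.0353, -0.0018], 0.73), ([0.3151, -0.1667, 0.0003], 0.58)]
top case [([0.4966, 0.1998, 0.0027], 0.73)]
top well [([0.4932, 0.1295, 0.0029], 0.84), ([0.4884, -0.2141, 0.0214], 0.41)]
top cover_grip [([0.4954, 0.2656, 0.0698], 0.93), ([0.7638, 0.0036, 0.0034], 0.69)]
top specimen [([0.4803, -0.0367, 0.0032], 0.76), ([0.4892, -0.2136, 0.0231], 0.47)]
```

View pics/wrist2.png

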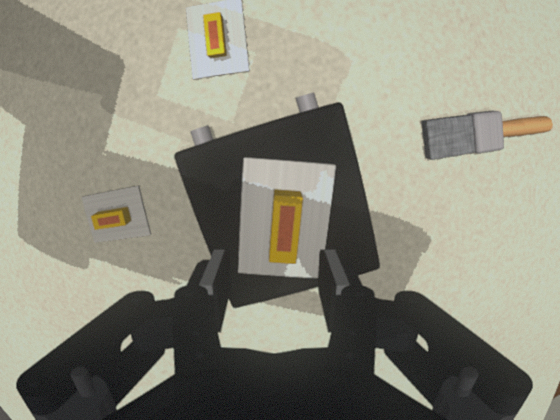

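The block at about (286,228) lies between the fingers, a few degrees off. I correct the yaw, descend and grip.

>>> send_rows(
  series=[
    [[0, 0, -4.5], [2, -24, -30], 0],
    [[0, 0, -4.5], [2, -24, -70], 0],
    [[0, 0, -4.5], [2, -24, -105], 0],
    [[0, 0, -4.5], [2, -24, -120], 0],
    [[0, 0, -4.5], [2, -24, -126], 0],
    [[0, 0, -4.5], [2, -24, -126], 0.5],
    [[0, 0, -4.5], [2, -24, -126], 1],
    [[0, 0, -4.5], [2, -24, -126], 1],
    [[0, 0, -4.5], [2, -24, -126], 1],
    [[0, 0, -4.5], [2, -24, -126], 1],
  ],
)

```text
time_s: 9.72
eef_pos: [0.49, -0.2161, 0.039]
eef_rot: [0.001, 0.824, 0.567, 0.0]
wrist_force: [-0.6, 0.6, 5.5]
opening: 0.262
grasp_force: 62.3
```

>>> send_rows(
  series=[
    [[0, 0, 0], [0, 0, 15], 1],
    [[0, 0, 0], [0, 0, 50], 1],
    [[0, 0, 0], [0, 0, 100], 1],
    [[0, 0, 0], [0, 30, 120], 1],
    [[0, 0, 5], [1, 80, 120], 1],
    [[0, 0, 10], [2, 135, 120], 1],
    [[0, 0, 15], [3, 190, 120], 1],
    [[0, 0, 20], [4, 245, 120], 1],
    [[0, 0, 22], [5, 300, 120], 1],
    [[0, 0, 22], [5, 330, 120], 1],
  ],
)

```text
time_s: 10.98
eef_pos: [0.4935, 0.117, 0.1584]
eef_rot: [-0.0, 0.699, 0.715, 0.0]
wrist_force: [0.4, -0.6, -2.6]
opening: 0.262
grasp_force: 61.3
```

>>> send_rows(
  series=[
    [[0, 0, 0], [0, 10, 0], 1],
    [[0, 0, 0], [0, 16, 0], 1],
    [[0, 0, 0], [0, 16, 0], 1],
    [[0, 0, 0], [0, 16, 0], 1],
  ],
)

```text
time_s: 11.48
eef_pos: [0.4944, 0.1294, 0.1579]
eef_rot: [0.0, 0.701, 0.713, -0.0]
wrist_force: [0.4, -0.5, -1.6]
opening: 0.263
grasp_force: 61.3
```

```bash
python3 - <<'E'
from h import *
o=telemetry.get_obs();q=o["eef_rot"];t=R.from_quat([q[1],q[2],q[3],q[0]]).as_matrix()
print(o["eef_pos"],o["time_s"],"yline",np.degrees(np.arctan2(t[1,1],t[0,1])),o["opening"],o["wrist_force"],t[:,2])
for c in("wrist","side","top"):
    d=camera(c)
    if c!="top":cv2.imwrite(f"pics/{c}3.png",d["pixels"][...,::-1])
    for t in("case","well","cover_grip","specimen"):
        print(c,t,[(np.round(r["xyz"],4).tolist(),round(r["conf"],2)) for r in spotter.landmark_of(t,c)])
w=cv2.imread("pics/wrist3.png");s=cv2.imread("pics/side3.png")
cv2.imwrite("pics/both3.png",np.hstack([cv2.resize(w,(400,300)),cv2.resize(s,(400,300))]))
# case yaw from earlier top picture: cover/rail edges
im=cv2.imread("pics/top2.png")
cv2.imwrite("pics/case2.png",cv2.resize(im[195:270,105:255],None,fx=5,fy=5,interpolation=cv2.INTER_CUBIC))
E
```

```text
[0.49436308 0.12942413 0.15788412] 11.475 yline 1.0370272938571092 0.2629201902223493 [ 0.40634794 -0.45254577 -1.61883432] [-1.46531499e-04 -2.61545026e-04 -9.99999955e-01]
wrist case [([0.495, 0.1986, 0.0022], 0.7)]
wrist well []
wrist cover_grip [([0.4949, 0.2618, 0.069], 0.77)]
wrist specimen [([0.4947, 0.1282, 0.1432], 0.92), ([0.4767, -0.0367, -0.0033], 0.76)]
side case [([0.4946, 0.197, 0.002], 0.56)]
side well [([0.4935, 0.1296, 0.0057], 0.87)]
side cover_grip [([0.4944, 0.2648, 0.0729], 0.71)]
side specimen [([0.4932, 0.1264, 0.142], 0.81), ([0.314, -0.1695, 0.0031], 0.55), ([0.4772, -0.0333, -0.0033], 0.45)]
top case []
top well []
top cover_grip [([0.5, 0.2646, 0.0724], 0.96)]
top specimen [([0.4952, 0.132, 0.1438], 0.96), ([0.4782, -0.0389, -0.0002], 0.59), ([0.3162, -0.1684, 0.0048], 0.56)]
```

View pics/both3.png

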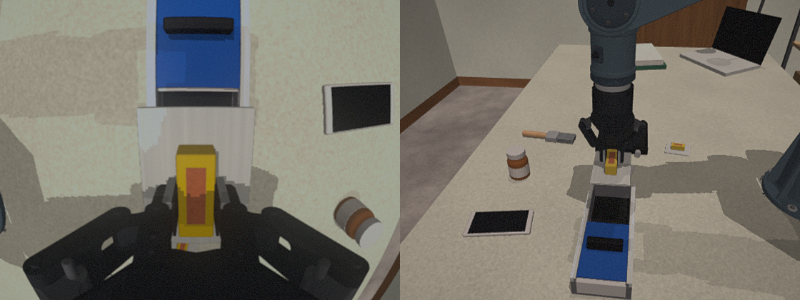

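View pics/case2.png

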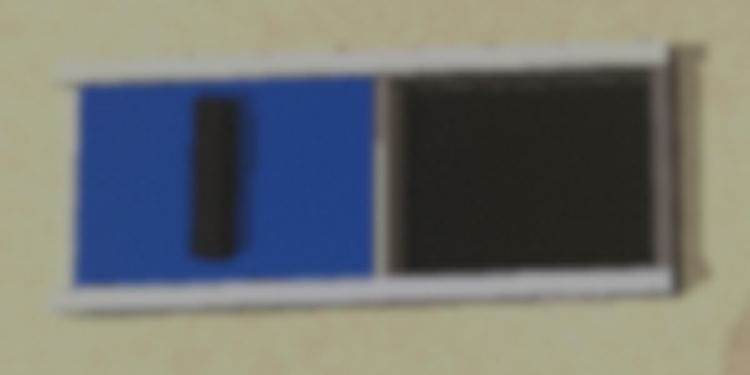

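```bash
python3 - <<'E'
from h import *
d=camera("top")
f=lambda p,z: unproj(d,np.array(p)/5+[105,195],z)[:,:2]*1000
a=f([(60,62),(670,42),(672,292),(58,312)],.0515);print("case corners",a.round(1),"mean",a.mean(0).round(1))
for i,j in((0,1),(3,2)): v=a[i]-a[j];print("yaw",np.degrees(np.arctan2(-v[0],v[1])))
print("well rim",f([(402,82),(655,72),(655,262),(402,272)],.04).round(1))
# side view: specimen block + plate, case rim
ds=camera("side");cv2.imwrite("pics/side4.png",cv2.resize(ds["pixels"][200:420,230:350,::-1],None,fx=2.7,fy=2.7,interpolation=cv2.INTER_CUBIC))
for th in("specimen","well"):
  for c in("side","top"):
    print(th,c,[(np.round(r["xyz"],4).tolist(),round(r["conf"],2)) for r in spotter.boxes_of(th,c)][:1])
E
```

```text
case corners [[547.4 332. ]
 [550.1  60.5]
 [439.7  60.5]
 [436.9 328.9]] mean [493.6 195.5]
yaw 0.5694867677136805
yaw 0.5937031790843493
well rim [[536.6 182.1]
 [538.5  68.4]
 [453.6  69. ]
 [451.6 181.2]]
specimen side [([0.3152, -0.1602, 0.0075], 0.74)]
specimen top [([0.3168, -0.1614, 0.0103], 0.9)]
well side [([0.4929, 0.2668, 0.0456], 0.7)]
well top [([0.4631, 0.2336, 0.0478], 0.7)]
```

View pics/side4.png

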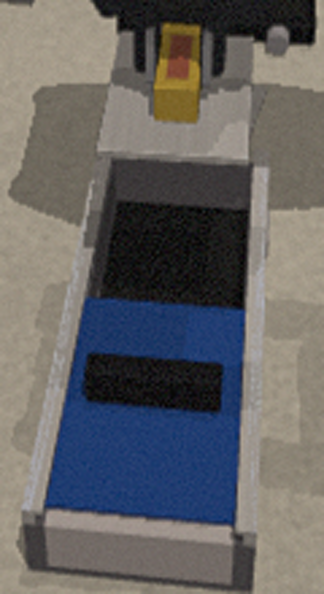

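```bash
python3 - <<'E'
from h import *
d=camera("side");c=lambda p,z:(unproj(d,np.array(p)/2.7+[230,200],z)[:,:2]*1000).round(1)
print("plate near edge bottom",c([(97,153),(251,160)],.143).tolist(),"top",c([(99,150),(251,156)],.149).tolist())
print("rim of well far corners z.040",c([(105,158),(252,164)],.04).tolist())
print("expected px of plate bottom corners",((proj(d,[[.534,.1848,.143],[.454,.184,.143]])-[230,200])*2.7).round(1).tolist())
E
```

```text
plate near edge bottom [[532.6, 184.5], [451.5, 181.1]] top [[530.7, 188.9], [451.6, 184.8]]
rim of well far corners z.040 [[547.5, 71.2], [451.2, 66.4]]
expected px of plate bottom corners [[94.3, 153.2], [245.9, 163.4]]
```

>>> send_rows(
  series=[
    [[0, 0, -0.4], [1, 1, -30], 1],
    [[0, 0, -0.4], [1, 1, -60], 1],
    [[0, 0, -0.4], [1, 1, -85], 1],
    [[0, 0, -0.4], [1, 1, -98], 1],
    [[0, 0, -0.4], [1, 1, -106], 1],
    [[0, 0, -0.4], [1, 1, -112], 1],
    [[0, 0, -0.4], [1, 1, -116], 1],
    [[0, 0, -0.4], [1, 1, -116], 1],
  ],
)

```text
time_s: 13.58
eef_pos: [0.4954, 0.1314, 0.042]
eef_rot: [0.0, 0.703, 0.711, 0.0]
wrist_force: [-0.6, 0.0, -0.9]
opening: 0.264
grasp_force: 61.2
```

```bash
python3 - <<'E'
from h import *
d=camera("side");w=camera("wrist")
cv2.imwrite("pics/in.png",np.hstack([cv2.resize(d["pixels"][215:415,230:350,::-1],(360,600),interpolation=cv2.INTER_CUBIC),cv2.resize(w["pixels"][...,::-1],(440,600))]))
o=telemetry.get_obs();print(o["eef_pos"],o["wrist_force"],o["torque"])
E
```

```text
[0.49556443 0.13141318 0.04228486] [-0.087438   -0.36172015 -2.48895663] [-0.04301771 -0.00930264 -0.01611156]
```

View pics/in.png

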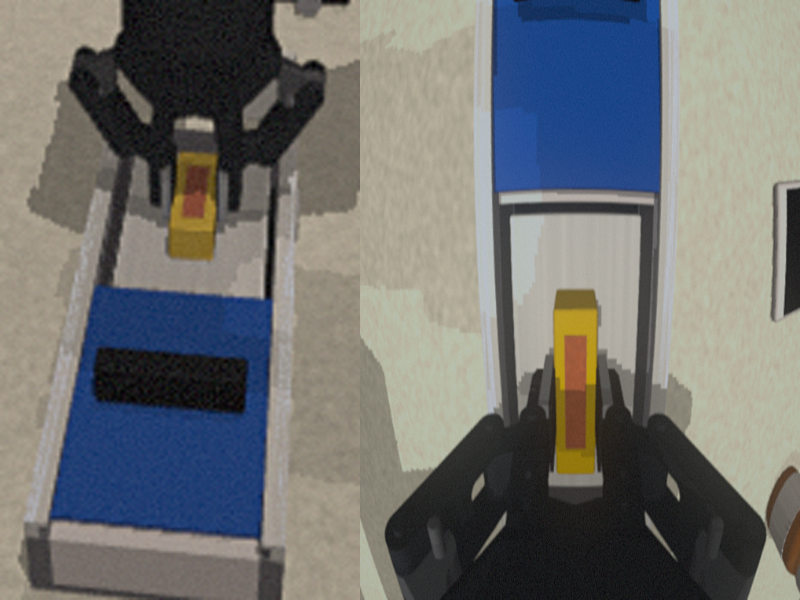

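The plate is inside the compartment, with gaps at both sides ((505,300) and (647,300)) and at the +y end (575,208). No contact force yet, so I lower it gently.

>>> send_rows(
  series=[
    [[0, 0, 0], [0, 0, -7], 1],
    [[0, 0, 0], [0, 0, -13], 1],
    [[0, 0, 0], [0, 0, -17], 1],
    [[0, 0, 0], [0, 0, -19], 1],
    [[0, 0, 0], [0, 0, -20], 1],
    [[0, 0, 0], [0, 0, -20], 1],
  ],
)

```text
time_s: 14.42
eef_pos: [0.4953, 0.1314, 0.0219]
eef_rot: [0.0, 0.703, 0.711, 0.0]
wrist_force: [-0.1, -0.0, -2.6]
opening: 0.259
grasp_force: 61.3
```

>>> send_rows(
  series=[
    [[0, 0, 0], [0, 0, -0.5], 1],
    [[0, 0, 0], [0, 0, -1], 1],
    [[0, 0, 0], [0, 0, -1.5], 1],
    [[0, 0, 0], [0, 0, -1.5], 1],
  ],
)

```text
time_s: 14.92
eef_pos: [0.4954, 0.1314, 0.021]
eef_rot: [0.0, 0.703, 0.712, 0.0]
wrist_force: [-2.8, -0.0, 5.7]
opening: 0.261
grasp_force: 62.2
```

Contact at about 8 N. I release gently with a limited opening and rise.

>>> send_rows(
  series=[
    [[0, 0, 0], [0, 0, 0], 0.4],
    [[0, 0, 0], [0, 0, 0], 0.2],
    [[0, 0, 0], [0, 0, 0], 0.1],
    [[0, 0, 0], [0, 0, 0], 0.1],
    [[0, 0, 0], [0, 0, 15], 0.1],
    [[0, 0, 0], [0, 0, 40], 0.1],
    [[0, 0, 0], [0, 0, 90], 0.1],
    [[0, 0, 0], [0, 0, 150], 0.1],
    [[0, 0, 10], [0, 60, 150], 0.1],
    [[0, 0, 20], [0, 120, 150], 0.1],
  ],
)

```text
time_s: 16.18
eef_pos: [0.4965, 0.2524, 0.1734]
eef_rot: [0.001, 0.567, 0.824, 0.002]
wrist_force: [0.7, -0.2, 0.6]
opening: 0.449
grasp_force: 0.0
```

```bash
python3 - <<'E'
from h import *
w=camera("wrist");d=camera("side")
cv2.imwrite("pics/placed.png",np.hstack([cv2.resize(d["pixels"][200:410,230:350,::-1],(340,595),interpolation=cv2.INTER_CUBIC),cv2.resize(w["pixels"][...,::-1],(450,595))]))
for c in("side","wrist"):
  for t in("specimen","cover_grip"):print(c,t,[(np.round(r["xyz"],4).tolist(),round(r["conf"],2)) for r in spotter.landmark_of(t,c)])
o=telemetry.get_obs();q=o["eef_rot"];t=R.from_quat([q[1],q[2],q[3],q[0]]).as_matrix()
print(o["eef_pos"],"yline",np.degrees(np.arctan2(t[1,1],t[0,1])),o["q"][5])
E
```

```text
side specimen [([0.4975, 0.1325, 0.0049], 0.93), ([0.3111, -0.1655, 0.0031], 0.93), ([0.481, -0.0341, -0.0007], 0.46)]
side cover_grip [([0.4945, 0.2699, 0.076], 0.73)]
wrist specimen [([0.4979, 0.1284, 0.0028], 0.85), ([0.4748, -0.0352, 0.0014], 0.71)]
wrist cover_grip [([0.4945, 0.262, 0.0701], 0.61)]
[0.49516147 0.25069944 0.1706866 ] yline 20.644776860846996 -0.10511753874432272
```

View pics/placed.png

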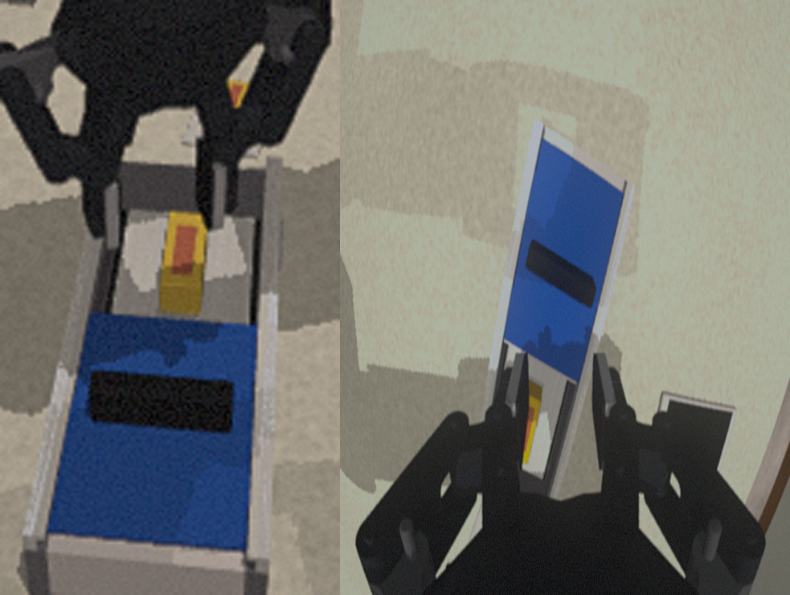

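The specimen lies flat, block up, in the compartment ((185,260) on the left). Now I grip the cover bar again.

>>> send_rows(
  series=[
    [[0, 0, 10], [0, 9, 0], 0],
    [[0, 0, 20], [0, 9, 0], 0],
    [[0, 0, 30], [0, 9, 0], 0],
    [[0, 0, 40], [0, 9, 0], 0],
    [[0, 0, 50], [0, 9, 0], 0],
    [[0, 0, 60], [0, 9, 0], 0],
    [[0, 0, 70], [0, 9, 0], 0],
    [[0, 0, 70], [0, 9, 0], 0],
    [[0, 0, 70], [0, 9, 0], 0],
  ],
)

```text
time_s: 17.6
eef_pos: [0.4955, 0.2595, 0.1705]
eef_rot: [0.0, -0.004, 1.0, -0.0]
wrist_force: [0.3, -0.4, -0.8]
opening: 0.496
grasp_force: 0.0
```

>>> send_rows(
  series=[
    [[0, 0, 0], [0, 0, -40], 0],
    [[0, 0, 0], [0, 0, -85], 0],
    [[0, 0, 0], [0, 0, -108], 0],
    [[0, 0, 0], [0, 0, -116], 0],
    [[0, 0, 0], [0, 0, -116], 0],
    [[0, 0, 0], [0, 0, -116], 1],
    [[0, 0, 0], [0, 0, -116], 1],
    [[0, 0, 0], [0, 0, -116], 1],
    [[0, 0, 0], [0, 0, -116], 1],
    [[0, 0, 0], [0, 0, -116], 1],
  ],
)

```text
time_s: 18.85
eef_pos: [0.4963, 0.2607, 0.056]
eef_rot: [0.001, -0.006, 1.0, 0.0]
wrist_force: [-1.1, -0.2, 6.3]
opening: 0.141
grasp_force: 59.5
```

Gripped. I slide the cover home, 130 mm.

>>> send_rows(
  series=[
    [[0, 0, 0], [0, -8, 1], 1],
    [[0, 0, 0], [0, -24, 1], 1],
    [[0, 0, 0], [0, -44, 1], 1],
    [[0, 0, 0], [0, -64, 1], 1],
    [[0, 0, 0], [0, -84, 1], 1],
    [[0, 0, 0], [1, -102, 1], 1],
    [[0, 0, 0], [1, -115, 1], 1],
    [[0, 0, 0], [1, -123, 1], 1],
    [[0, 0, 0], [1, -127, 1], 1],
    [[0, 0, 0], [1, -127, 1], 1],
  ],
)

```text
time_s: 20.1
eef_pos: [0.4977, 0.1322, 0.056]
eef_rot: [0.002, -0.006, 1.0, -0.0]
wrist_force: [6.0, -1.9, -1.3]
opening: 0.144
grasp_force: 59.3
```

>>> send_rows(
  series=[
    [[0, 0, 0], [0, -1, 0], 1],
    [[0, 0, 0], [0, -2, 0], 1],
    [[0, 0, 0], [0, -3, 0], 1],
    [[0, 0, 0], [0, -3, 0], 1],
  ],
)

```text
time_s: 20.6
eef_pos: [0.4977, 0.1309, 0.056]
eef_rot: [0.002, -0.006, 1.0, 0.001]
wrist_force: [6.5, 6.0, -2.3]
opening: 0.144
grasp_force: 59.2
```

>>> send_rows(
  series=[
    [[0, 0, 0], [-1, -1, 0], 1],
    [[0, 0, 0], [-1, -2, 0], 1],
    [[0, 0, 0], [-1, -2, 0], 1],
  ],
)

```text
time_s: 20.98
eef_pos: [0.4977, 0.1308, 0.0561]
eef_rot: [0.003, -0.006, 1.0, 0.003]
wrist_force: [11.7, 15.6, -8.2]
opening: 0.144
grasp_force: 58.8
```

Hard against the home stop. I relax the push, release and rise.

>>> send_rows(
  series=[
    [[0, 0, 0], [2, 2, 0], 1],
    [[0, 0, 0], [2, 2, 0], 0.4],
    [[0, 0, 0], [2, 2, 0], 0],
    [[0, 0, 0], [2, 2, 0], 0],
    [[0, 0, 0], [2, 2, 0], 0],
    [[0, 0, 0], [2, 2, 20], 0],
    [[0, 0, 0], [2, 2, 60], 0],
    [[0, 0, 0], [2, 2, 110], 0],
    [[0, 0, 0], [2, 2, 140], 0],
  ],
)

```text
time_s: 22.1
eef_pos: [0.4981, 0.1303, 0.1981]
eef_rot: [0.001, -0.006, 1.0, -0.0]
wrist_force: [-0.5, -1.4, 0.1]
opening: 0.499
grasp_force: 0.0
```

>>> send_rows(
  series=[
    [[0, 0, 0], [-30, -60, 20], 0],
    [[0, 0, 0], [-60, -120, 20], 0],
    [[0, 0, 0], [-90, -170, 20], 0],
    [[0, 0, 0], [-90, -220, 20], 0],
    [[0, 0, 0], [-90, -260, 20], 0],
    [[0, 0, 0], [-90, -260, 20], 0],
  ],
)

```text
time_s: 22.85
eef_pos: [0.407, -0.132, 0.2156]
eef_rot: [0.0, -0.004, 1.0, -0.0]
wrist_force: [0.0, -0.0, -0.6]
opening: 0.498
grasp_force: 0.0
```

```bash
python3 - <<'E'
from h import *
print(telemetry.get_obs()["eef_pos"],telemetry.get_obs()["wrist_force"])
for c in("side","top"):
  d=camera(c);im=d["pixels"];hsv=cv2.cvtColor(im,cv2.COLOR_RGB2HSV)
  if c=="top":
    b=((hsv[...,0]>105)&(hsv[...,0]<130)&(hsv[...,1]>120)).astype(np.uint8);print("cover",rect(d,b,.046,(110,195,250,265)))
  for t in("cover_grip","case","phone","jar","brush","specimen"):print(c,t,[(np.round(r["xyz"],3).tolist(),round(r["conf"],2)) for r in spotter.landmark_of(t,c)])
E
```

```text
[ 0.40697855 -0.13199223  0.21559809] [ 0.01257866 -0.0499386  -0.61794735]
side cover_grip [([0.495, 0.134, 0.072], 0.66)]
side case [([0.497, 0.199, 0.002], 0.6)]
side phone [([0.75, 0.185, -0.005], 0.91)]
side jar [([0.764, 0.004, 0.004], 0.79)]
side brush [([0.733, -0.19, -0.004], 0.93), ([0.492, 0.2, 0.002], 0.42)]
side specimen [([0.478, -0.036, -0.006], 0.84), ([0.314, -0.166, 0.001], 0.74)]
cover (array([496.2, 128.3]), array([128.1,  87.1]), -89.3)
top cover_grip [([0.499, 0.134, 0.07], 0.73)]
top case [([0.495, 0.197, 0.002], 0.57)]
top phone [([0.75, 0.187, -0.003], 0.73)]
top jar [([0.766, 0.005, 0.001], 0.95)]
top brush [([0.731, -0.193, -0.004], 0.63)]
top specimen [([0.481, -0.038, 0.001], 0.6)]
```

```bash
python3 -c "
from bench import ctrl;print(ctrl.hand_in())"
```

```text
the job is handed in; nothing more can be done
None
```

The largest specimen lies flat and block side up in the compartment, the cover is closed against its home stop, and the phone, jar and brush were left where they were; handed in at about 23 s on the robot's clock (verdict not shown).

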